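# Shim the wobbly kitchen scale level

### The job

The white kitchen scale on the washer leans and rocks because its near left foot, the bare brass one, has lost its rubber pad. With the fingertips, gently push the orange wedge, thin end first, under that foot until the scale stands level on it, neither dipping nor propped too high at that corner, and leave the wedge there. Do not take the wedge between the fingers or lift it, do not shove the scale along, and leave the salt shaker, spice jar and cup alone.

Things in the scene. Friction and masses are not known exactly. Their poses are not given: they have to be found in the camera images.
- scale: Loose white kitchen scale, 1.2 kg, plate 200 x 200 mm, round steel pan. Origin: middle of the plan, level with the rubber soles; x from the black display to the far side, y left, z up. Plate underside at 20 mm, top 42, pan top 51. Feet at +-80 mm in x and y: three black rubber, the near left one bare brass and 8 mm shorter, resting on the washer at the start (lean 0.07 rad). Turned up to 0.4 rad.
- bare_foot (a point): Lowest point of the bare brass foot (19 mm thick, domed below with an 8 mm flat), at (-80, +80, 8) mm on the scale, 20 mm in from its near and left edges; axes as the scale's. About 1.5 N rests on it. The scale is level when this foot is held 8 mm above the washer, and leans the other way if held higher (0.009 rad per mm).
- wedge: Loose orange plastic wedge, 90 mm long (x), 56 wide (y), 60 g. Origin: centre of its underside; x points to the thin end, y left, z up. Even ramp from 1.5 mm thick at the thin end to 15.9 mm at the upright rear face (x = -45 mm); 8 mm thick 41 mm from the thin end. Points roughly at the bare foot (up to 0.15 rad askew, 30 mm aside) with its thin end 15 to 65 mm short of it.
- wedge_tip (a point): Middle of the thin edge of the wedge, on its underside, 45 mm from the wedge's origin; axes as the wedge's. The scale is level when this edge has gone about 40 mm past the centre of the bare foot (10 mm either way still does); a white line across the ramp, 60 mm from this edge, then lies below the near edge of the scale. Pushing it takes a few newtons.
- salt: Salt shaker with grey cap, loose, 44 mm across, 90 mm high, beside the way of the wedge; origin at the centre of its underside. It and the spice jar swap places at random. Leave alone.
- spice: Small spice jar with yellow-brown lid, loose, 42 mm across, 96 mm high; origin at the centre of its underside. Leave alone.
- cup: Small white cup standing upside down, loose, 60 x 88 x 56 mm with its handle; origin at the centre of its underside. Leave alone.
Things that resemble listed ones, but are neither listed nor needed, are in the scene too. What is meant by the wedge is not purple, and is the smaller of those in its own colour.

How it is judged:
By the outcome, as a careful person would: the job done as asked, in the order asked, and still so for the second after the job is handed in, with the robot touching nothing.
It also fails if it takes over 42 s, if anything falls off the work surface, if the arm or the gripper's body presses on something with over 40 N, if the wrist force passes 120 N, or if a joint passes its speed limit or range.

### The arm

A 6-joint arm with a two-finger parallel gripper is mounted at the origin on a cart in front of the work surface, level with it; the furniture and walls round the work are solid. World frame = base frame: x ahead of the robot, y to its left, z up, the work surface at z = 0. Lengths are in mm, angles in rad, forces in N, time in s.
With the tool pointing down it reaches from about 350 to 925 mm from the base axis. Payload 6.4 kg.
Tool frame: the origin (TCP) lies at the very end of the fingers, on their centre line; the grasp point (between the pads) lies 19 mm behind it; z points along the fingers, y is the line along which they close (so a half turn about z gives the same grasp; the last joint's range is limited). The gripper opens to 94 mm and grips with 3 to 60 N. Pads are 16 mm wide; open, the fingers measure 119 mm over their backs; the gripper's body (75 mm by 177 mm) begins 78 mm behind the grasp point.
Start: joints at [1.094, 0.245, 1.558, -0, 1.339, -0.174], TCP at [193.823, 620.44, 205.455] pointing down, gripper open.
Joint ranges: [-3.13, 3.13], [-1.02, 2.26], [0.13, 2.54], [-0.95, 4.09], [0.21, 2.88], [-2.74, 2.74]. Speed limits (rad/s): [2.57, 2.57, 3.14, 3.14, 3.14, 3.14].

### API

Orientations are given as a unit quaternion [x, y, z, w].
In Python, from rig import ctrl, read_camera gives the robot as it stands. The module is installed in compiled form; this text tells all that it offers.
- The arm moves only by the shell command python3 -m creep 'ROWS'. ROWS is JSON, one flat list of numbers, 7 for each row, row after row: the turn, a rotation vector about the tool's x, y, z in units of 6 degrees (1.0 is 6 degrees), then the shift along the tool's x, y, z in cm, then the gripper's target within -1 to 1 (shut at 1, half-way at 0, fully open at -1). In form: [ax, ay, az, x, y, z, jaw, ax, ay, az, x, y, z, jaw, ...]. A call has 1 to 10 rows; each row is the pose to reach, as a shift and turn from the pose commanded when the call began, along the tool's axes at that moment; what a row does not reach only later rows make up. A row lasts 1/8 s, in which the tool goes at most 62.5 mm and 10.7 degrees, less where a joint would pass 70% of its speed; a pose out of reach is approached as far as the arm can. A call with a gripper value outside its range is refused whole. The fingers move at their own pace and stop on an object; the grip force is fixed at half the most. Time passes only in rows, so rows that repeat a pose let the fingers close. It gives the time, the measured TCP pose, the force, the opening and the grip force at its end, in the units of the state.
- ctrl.get_state(): the state, without advancing time (a new reading comes with each control period).
- read_camera(name): name is "side" or "top" or "wrist"; returns a dict with "color" (384x512x3 uint8, red, green, blue), "fx", "fy", "cx", "cy" (pixels), "D" ([k1, k2, p1, p2, k3] as OpenCV has them; the pictures are not rectified), "origin" and "rotation" of the camera in the world; the wrist camera has in their place "tool_from_camera" (4x4, takes a point from camera to tool coordinates, whose origin is the TCP and whose axes are the flange's). Camera axes: x right, y up, looking along -z (the intrinsics and any distortion apply to the point x, -y, -z); pixel columns grow to the right and rows downward; lengths in mm; the calibration is good to about 2 mm. A picture is of the moment at which its call begins: read the wrist's pose just before it. There is no depth.
- ctrl.finish_job(): hands the job in; it is judged then, once.
The state is a dict: "time": time; "joints": joint angles; "qvel": joint speeds; "tau": joint torques, N m; "position": TCP position; "tool_rot": TCP orientation; "force": force on the tool from outside, world axes, zero at the start; "moment": the same for the moment, N m; "opening": finger opening in mm; "grasp_force": force on a finger pad.
Only numpy, scipy, OpenCV 4.12 (cv2) and the standard library are available. Lean on these libraries where they do the work, as an engineer would, in place of code of your own. Each camera call takes 0.05 s, during which the arm holds its last target. There are 200 camera calls.

## Working session

There is one attempt and no reset: what is moved stays moved. The work goes in short steps, Python scripts to look and compute and a shell command to move; the robot and the scene stay as the last step left them, time stands still between calls to the robot, and variables do not carry over. Pictures are saved under pics/ and viewed, at most 10 in all, crops included, and the job is handed in when it is done.

```bash
mkdir -p pics; cat > h.py <<'E'
import numpy as np,cv2,json
from rig import ctrl,read_camera
from scipy.spatial.transform import Rotation as R
def snap(n,f):
    s=ctrl.get_state(); c=read_camera(n); cv2.imwrite('pics/'+f+'.png',c['color'][:,:,::-1])
    if 'origin' in c: o,r=np.array(c['origin']),np.array(c['rotation'])
    else:
        T=np.array(c['tool_from_camera']); q=R.from_quat(s['tool_rot']).as_matrix()
        o=q@T[:3,3]+s['position']; r=q@T[:3,:3]
    if r.shape!=(3,3): r=R.from_quat(r).as_matrix()
    json.dump(dict(o=o.tolist(),r=r.tolist(),k=[float(c[k]) for k in('fx','fy','cx','cy')],D=np.array(c['D']).tolist()),open('pics/'+f+'.json','w'))
def pt(f,u,v,z=0):
    d=json.load(open('pics/'+f+'.json'));k=d['k'];K=np.array([[k[0],0,k[2]],[0,k[1],k[3]],[0,0,1]])
    p=cv2.undistortPoints(np.array([[[u,v]]],float),K,np.array(d['D']))[0,0]
    w=np.array(d['r'])@np.array([p[0],-p[1],-1]);o=np.array(d['o'])
    return (o+w*(z-o[2])/w[2]).round(1)
E
python3 -c "
from h import *
snap('top','t0');snap('side','s0');s=ctrl.get_state();print(s['position'],R.from_quat(s['tool_rot']).as_matrix().round(3),s['time'])
a=cv2.imread('pics/t0.png');b=cv2.imread('pics/s0.png');cv2.imwrite('pics/ts.png',cv2.resize(np.vstack([a,b]),None,fx=.78,fy=.78))"
```

```text
[193.54645699 619.9490212  204.46285451] [[-0.955  0.298 -0.001]
 [ 0.298  0.955 -0.002]
 [ 0.    -0.002 -1.   ]] 0.1
```

View pics/t0.png

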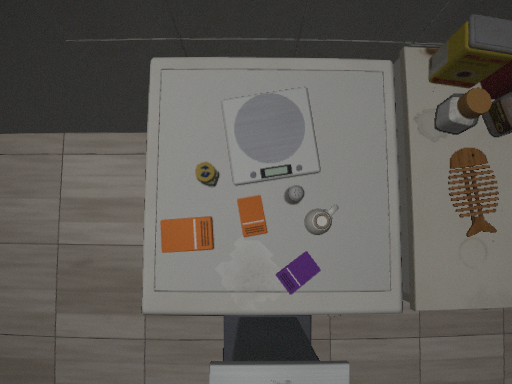

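View pics/s0.png

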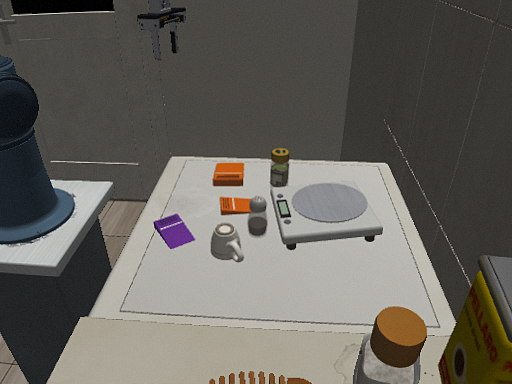

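The top view shows three candidates: the small orange wedge at (252,215), a larger orange one at (187,234) and a purple one at (298,273). The small orange one fits, because it isn't purple, is the smaller of the two orange ones, and points at the scale's near left corner. I'll confirm this in an enlarged crop.

```bash
python3 -c "
from h import *
a=cv2.imread('pics/t0.png')[80:245,180:340];cv2.imwrite('pics/c0.png',cv2.resize(a,None,fx=3.6,fy=3.6,interpolation=2))
for p in [(150,290),(390,290),(390,65)]: print(pt('t0',*p))"
```

```text
[314.7 295.3   0. ]
[ 313.7 -255.9    0. ]
[ 857.5 -276.7    0. ]
```

View pics/c0.png

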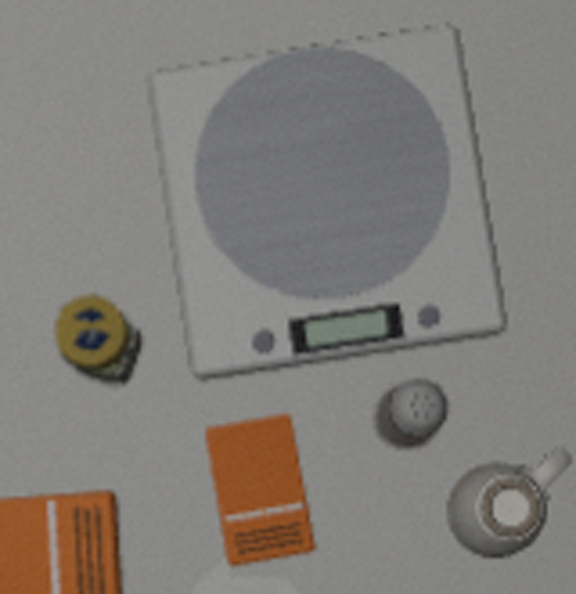

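The crop confirms it. The small orange wedge has its thin edge at (207,428)–(291,415) and its rear at (229,563)–(314,548), with the white line near the rear. The scale's near left corner is at (195,375), its near right at (505,328), and its far corners at (152,73) and (457,26).

```bash
python3 -c "
from h import *
def q(x,y,z): return pt('t0',180+x/3.6-.4,80+y/3.6-.4,z)
NL,NR,FL,FR=q(195,375,32),q(505,328,40),q(152,73,42),q(457,26,46)
print(NL,NR,FL,FR)
for a,b in((NL,NR),(FL,FR),(NL,FL),(NR,FR)):print(np.linalg.norm((a-b)[:2]))
c=(NL+NR+FL+FR)/4
ex=(FL+FR-NL-NR)[:2];ex/=np.linalg.norm(ex);ey=np.array([-ex[1],ex[0]])
foot=c[:2]-80*ex+80*ey;print('c',c,'yaw',np.arctan2(ex[1],ex[0]),'foot',foot,'corner',NL[:2]+20*ex-20*ey)
a,b,r,s=q(207,428,1.5),q(291,415,1.5),q(229,563,14),q(314,548,14)
t=(a+b)[:2]/2;e=(r+s)[:2]/2;d=t-e;print(a,b,r,s,'tip',t,'rear',e,np.linalg.norm(d),np.linalg.norm((a-b)[:2]),'yaw',np.arctan2(d[1],d[0]))
d/=np.linalg.norm(d);n=np.array([-d[1],d[0]]);print('foot rel tip along/left',(foot-t)@d,(foot-t)@n)
print('salt',q(418,400,90),'spice',q(92,330,96),'cup',q(495,510,56))
"
```

```text
[555.3 104.4  32. ] [584.6 -88.8  40. ] [747.1 133.1  42. ] [778.6 -60.8  46. ]
195.40913489394504
196.4420016187984
193.93537583432277
196.01020381602586
c [666.4    21.975  40.   ] yaw 0.1459227101505664 foot [575.61779558  89.49234119] corner [577.9955511  87.5206647]
[524.9  97.8   1.5] [533.5  43.8   1.5] [438.7  82.9  14. ] [448.2  29.5  14. ] tip [529.2  70.8] rear [443.45  56.2 ] 86.98403589165089 54.68052669826801 yaw 0.1686451666623574
foot rel tip along/left 48.89672120555349 10.63607168461984
salt [533.7 -28.2  90. ] spice [573.2 161.4  96. ] cup [470.9 -78.2  56. ]
```

```bash
python3 -m creep '[-0,0,-0.5,-4,-5,1,0.55, 0,0,-1,-9,-11,2,0.55, 0,0,-1.5,-14,-17,3,0.55, 0,0,-2,-19,-23,4,0.55, 0,0,-2.5,-24,-29,5,0.55, 0,0,-3,-29,-35,6,0.55, 0,0,-3.5,-34,-41,7,0.55, 0,0,-4.5,-39,-47.3,8.5,0.55, 0,0,-4.5,-39,-47.3,8.5,0.55, 0,0,-4.5,-39,-47.3,8.5,0.55]'
python3 -c "
from h import *
snap('wrist','w1');s=ctrl.get_state();print(s['position'],R.from_quat(s['tool_rot']).as_matrix().round(3),s['time'],s['opening'],s['force'])"
```

```text
time: 1.35
position: [425.3, 50.6, 120.1]
tool_rot: [-0.084, 0.996, 0.0, 0.0]
force: [0.4, 1.3, 0.1]
opening: 21.2
grasp_force: 0.0
[426.88301459  45.81902626 119.62437974] [[-0.987 -0.162  0.   ]
 [-0.162  0.987 -0.003]
 [ 0.    -0.003 -1.   ]] 1.4 21.173058306901964 [ 0.97318392 -1.81381823  0.06275921]
```

View pics/w1.png

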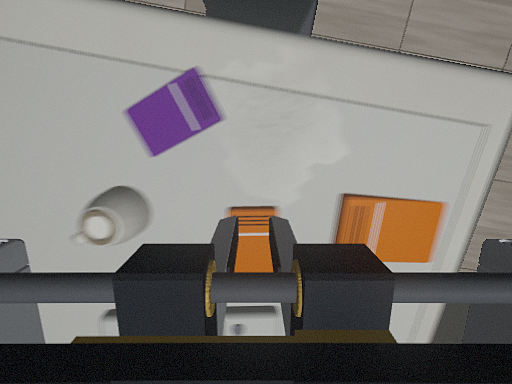

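The wrist view shows the wedge's rear edge at about (230,207)–(278,207), with the white line at v≈234. The cup and the other wedges are clear of the fingers.

```bash
python3 -c "
from h import *
s=ctrl.get_state();print(s['position'],s['time'])
p=[pt('w1',u,v,15.9) for u,v in((230,207),(278,206.5))];m=sum(p)/2;print(p,m,np.linalg.norm(p[0]-p[1]))
r=R.from_quat(s['tool_rot']).as_matrix();print('rear in tool',r.T@(m-s['position']),'foot',r.T@(np.array([578,87,0])-s['position']))"
```

```text
[426.88301459  45.81902626 119.62437974] 1.4
[array([443.6,  29.1,  15.9]), array([434.4,  80.2,  15.9])] [439.    54.65  15.9 ] 51.92157547686704
rear in tool [-13.39394431   7.05767834 103.70316204] foot [-155.80206471   16.46681688  119.56909584]
```

```bash
python3 -m creep '[0,0,0,0.8,0.9,0,0.55, 0,0,0,1,0.9,3,0.55, 0,0,0,1,0.9,6,0.55, 0,0,0,1,0.9,8.5,0.55, 0,0,0,1,0.9,8.5,0.55, 0,0,0,1,0.9,8.5,0.55]'
python3 -c "
from h import *
snap('top','t1');s=ctrl.get_state();print(s['position'],s['force'],s['time'])
r=R.from_quat(s['tool_rot']).as_matrix();print('rear in tool',r.T@(np.array([440,55.3,10])-s['position']))"
```

```text
time: 2.15
position: [414.0, 60.6, 36.4]
tool_rot: [-0.085, 0.996, -0.0, 0.001]
force: [0.2, -0.2, 0.9]
opening: 21.0
grasp_force: 0.0
[414.41763895  60.32041299  36.67333521] [ 0.2829638   0.3424213  -0.50283581] 2.2
rear in tool [-24.31289417  -9.24832333  26.72976332]
```

```bash
python3 -m creep '[0,0,0,0,-0.6,1.5,0.55, 0,0,0,0,-0.6,2.85,0.55, 0,0,0,0,-0.6,2.85,0.55, 0,0,0,-0.8,-0.6,2.85,0.55, 0,0,0,-1.4,-0.6,2.85,0.55, 0,0,0,-2,-0.55,2.85,0.55, 0,0,0,-2.6,-0.5,2.85,0.55, 0,0,0,-3.2,-0.45,2.85,0.55, 0,0,0,-3.8,-0.4,2.85,0.55, 0,0,0,-4.4,-0.35,2.85,0.55]'
python3 -c "
from h import *
snap('top','t2');s=ctrl.get_state();print(s['position'],s['force'],s['time'])
a=cv2.imread('pics/t2.png')[80:245,180:340];cv2.imwrite('pics/c2.png',cv2.resize(a,None,fx=3.6,fy=3.6,interpolation=2))"
```

```text
time: 3.45
position: [458.0, 63.9, 6.9]
tool_rot: [-0.084, 0.996, 0.0, -0.0]
force: [-0.6, -0.0, 1.1]
opening: 21.0
grasp_force: 0.4
[458.8066845   63.91615802   7.15425641] [ 0.35963018 -0.39861937  1.03291754] 3.5
```

View pics/c2.png

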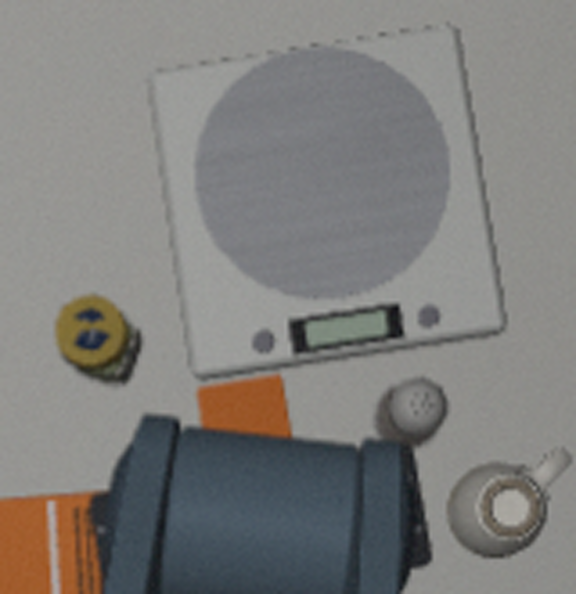

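The wedge has moved straight ahead. Its thin edge is now at (198,388)–(283,376), just short of the scale's near edge.

```bash
python3 -c "
from h import *
def q(x,y,z): return pt('t0',180+x/3.6-.4,80+y/3.6-.4,z)
a,b=q(198,388,1.5),q(283,376,1.5);print(a,b,(a+b)/2)
s=ctrl.get_state();r=R.from_quat(s['tool_rot']).as_matrix();print('tip,foot in tool',r.T@((a+b)/2-s['position']),r.T@(np.array([578,87,0])-s['position']))"
```

```text
[550.8 103.8   1.5] [558.8  49.    1.5] [554.8  76.4   1.5]
tip,foot in tool [-96.72145767  -3.78616509   5.75830941] [-121.36864987    2.77433006    7.28337334]
```

```bash
python3 -m creep '[0,0,0,-0.5,0.03,0,0.55, 0,0,0,-1,0.06,0,0.55, 0,0,0,-1.5,0.1,0,0.55, 0,0,0,-2,0.13,0,0.55, 0,0,0,-2.4,0.15,0,0.55, 0,0,0,-2.8,0.18,0,0.55, 0,0,0,-3.2,0.2,0,0.55, 0,0,0,-3.6,0.22,0,0.55, 0,0,0,-4,0.24,0,0.55, 0,0,0,-4.3,0.26,0,0.55]'
python3 -m creep '[0,0,0,-0.3,0.02,0,0.55, 0,0,0,-0.6,0.04,0,0.55, 0,0,0,-0.9,0.06,0,0.55, 0,0,0,-1.2,0.08,0,0.55, 0,0,0,-1.2,0.08,0,0.55]'
python3 -c "
from h import *
snap('top','t3');snap('side','s3');s=ctrl.get_state();print(s['position'],s['force'],s['time'])
a=cv2.imread('pics/t3.png')[80:230,180:340];b=cv2.imread('pics/s3.png')[140:260,200:390]
f=lambda i:cv2.resize(i,(560,int(560*i.shape[0]/i.shape[1])),interpolation=2)
b=f(b);a=f(a);a=a[::1];im=np.hstack([cv2.resize(a,(400,375)),cv2.resize(b,(400,253))[:253]] ) if 0 else None
A=cv2.resize(a,(400,375));B=np.zeros((375,400,3),np.uint8);B[:253]=cv2.resize(b,(400,253));cv2.imwrite('pics/c3.png',np.hstack([A,B]))"
```

```text
time: 4.75
position: [499.9, 73.6, 7.0]
tool_rot: [-0.084, 0.996, -0.0, 0.0]
force: [-1.4, -0.0, -0.3]
opening: 21.0
grasp_force: 0.8
time: 5.38
position: [511.8, 76.4, 7.1]
tool_rot: [-0.084, 0.996, -0.0, 0.0]
force: [-0.4, 0.5, -1.5]
opening: 21.1
grasp_force: 0.2
[511.81936101  76.38032435   7.22564435] [ 0.14358191  0.02130625 -0.90772575] 5.475
```

View pics/c3.png

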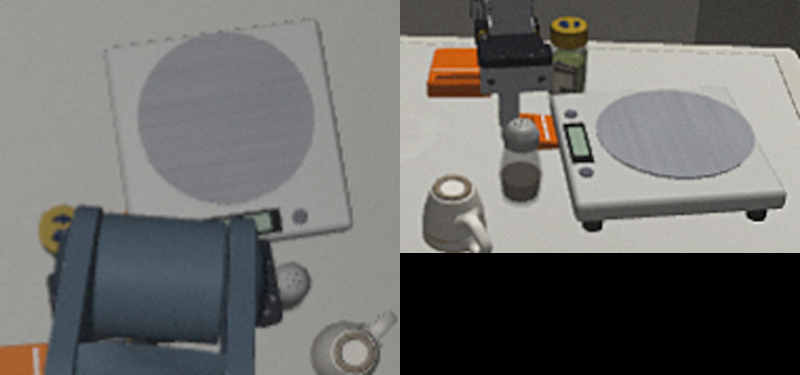

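The fingers are still behind the wedge. In the side view the white line is about 10 mm short of the scale's near edge, which matches the TCP travel: the tip is about 30 mm past the foot. I'll push another 10 mm, then back off and look.

```bash
python3 -m creep '[0,0,0,-0.3,0.02,0,0.55, 0,0,0,-0.6,0.04,0,0.55, 0,0,0,-0.9,0.05,0,0.55, 0,0,0,-1,0.05,0,0.55, 0,0,0,-1,0.05,0,0.55]'
python3 -m creep '[0,0,0,1,0,0,0.55, 0,0,0,3,0,0,0.55, 0,0,0,6,0,-1,0.55, 0,0,0,9,0,-5,0.55, 0,0,0,11,0,-10,0.55, 0,0,0,12,6,-15,0.55, 0,0,0,12,12,-18,0.55, 0,0,0,12,18,-18,0.55, 0,0,0,12,24,-18,0.55, 0,0,0,12,26,-18,0.55]'
python3 -c "
from h import *
snap('top','t4');snap('side','s4');s=ctrl.get_state();print(s['position'],s['force'],s['time'])
a=cv2.imread('pics/t4.png')[80:230,180:340];b=cv2.imread('pics/s4.png')[140:260,200:390]
A=cv2.resize(a,(400,375),interpolation=2);B=np.zeros((375,400,3),np.uint8);B[:253]=cv2.resize(b,(400,253),interpolation=2);cv2.imwrite('pics/c4.png',np.hstack([A,B]))"
```

```text
time: 6.1
position: [519.4, 78.4, 6.7]
tool_rot: [-0.084, 0.996, -0.0, -0.002]
force: [-8.3, -1.6, 8.5]
opening: 21.1
grasp_force: 4.5
time: 7.35
position: [358.8, 317.6, 187.6]
tool_rot: [-0.086, 0.996, 0.001, 0.001]
force: [-0.5, 0.1, 0.4]
opening: 21.6
grasp_force: 0.0
[358.69085921 317.337556   187.20718461] [-0.98192509 -0.19478092  1.23537167] 7.45
```

View pics/c4.png

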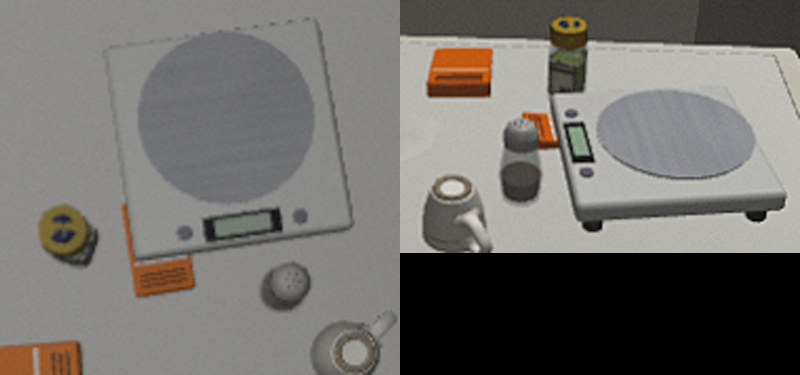

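The wedge is under the corner with its line close to the near edge. I'll enlarge the crop to check the depth and the lean.

```bash
python3 -c "
from h import *
a=cv2.imread('pics/t4.png')[150:205,215:275];b=cv2.imread('pics/s4.png')[165:255,265:385];b0=cv2.imread('pics/s0.png')[165:255,265:385]
A=cv2.resize(a,(396,363),interpolation=2);f=lambda i:cv2.resize(i,(400,300),interpolation=2)
im=np.zeros((600,800,3),np.uint8);im[:363,:396]=A;im[:300,400:]=f(b0);im[300:,400:]=f(b);cv2.imwrite('pics/c5.png',im)"
```

```text
(no output)
```

View pics/c5.png

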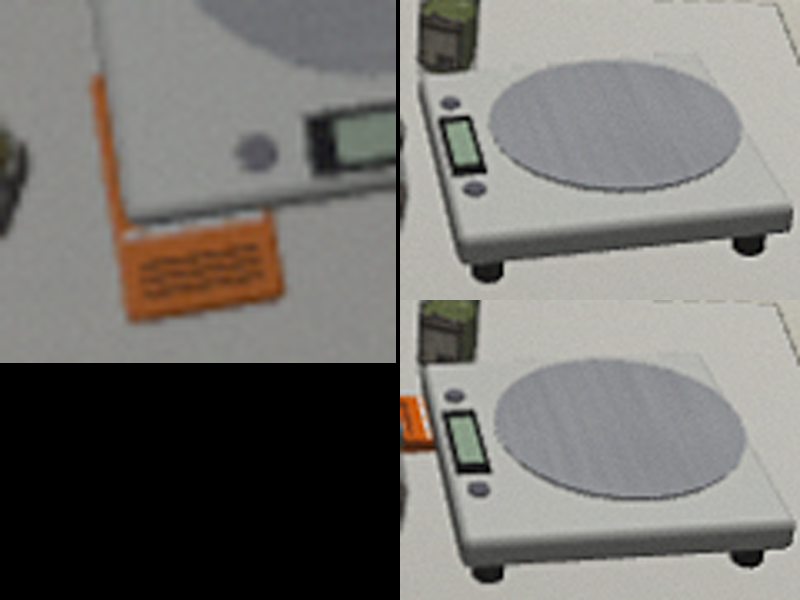

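```bash
python3 -c "
from h import *
def q(x,y,z): return pt('t4',215+x/6.6-.42,150+y/6.6-.42,z)
rl,rr,tl,nl=q(130,320,12),q(284,293,12),q(97,77,1.5),q(128,218,35)
print(rl,rr,tl,nl)
d=(tl-rl)[:2];print(np.linalg.norm(d),np.linalg.norm((rl-rr)[:2]));
d=np.array([(rl-rr)[1],-(rl-rr)[0]]);d/=np.linalg.norm(d);n=np.array([-d[1],d[0]])
c=(rl+rr)[:2]/2
for name,F in(('foot0',np.array([578,87])),('nl',nl[:2])): print(name,np.arctan2(d[1],d[0]),'tip past',90-(F-c)@d,'left',(F-c)@n)
# level test: side-camera planar check of plate-top corners from top camera for level z=42
d=json.load(open('pics/s4.json'));k=d['k'];K=np.array([[k[0],0,k[2]],[0,k[1],k[3]],[0,0,1]])
def proj(P):
    p=(np.array(P)-d['o'])@np.array(d['r']);p=p*[1,-1,-1];return cv2.projectPoints(p[None],np.zeros(3),np.zeros(3),K,np.array(d['D']))[0][0,0]
def crop(P): u=proj(P);return ((u-[265,165]+.4)*400/120+[400,300]).round(0)
def t4(x,y,z): return pt('t4',180+x/2.5-.4,80+y/2.5-.4,z)
for nm,xy in (('NL',(138,258)),('NR',(351,228)),('FL',(106,49)),('FR',(317,20))):
  P=t4(*xy,41); print(nm,P,crop(P),'per mm',proj(P+[0,0,1])-proj(P))
"
```

```text
[524.9 103.9  12. ] [534.5  50.5  12. ] [612.3 116.8   1.5] [557.5 103.8  35. ]
88.34687317613451 54.25605956941585
foot0 0.17787526300607695 tip past 40.72808417685132 left 1.099232057641324
nl 0.17787526300607695 tip past 57.93206115947334 left 21.26140396399634
NL [556.3 101.7  41. ] [424. 365.] per mm [ 0.00927771 -0.37038993]
NR [584.2 -88.9  41. ] [462. 540.] per mm [ 0.01990914 -0.41108044]
FL [749.1 132.8  41. ] [698. 352.] per mm [ 0.05447524 -0.36501596]
FR [778.6 -61.2  41. ] [795. 523.] per mm [ 0.08787546 -0.40552931]
```

The tip is about 39–41 mm past the foot, the foot is within a few mm of the wedge's centreline, and the plate corners fit a level plate. The arm is clear, so I'm handing in.

```bash
python3 -c "
from rig import ctrl
print(ctrl.finish_job())"
```

```text
the job is handed in; nothing more can be done
None
```

I pushed the orange wedge under the bare brass foot, its tip about 40 mm past the foot's centre; the scale looks level, nothing else was visibly moved, and I handed the job in with the arm clear, at about 7.5 s on the robot's clock.

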